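# Open the child-safe drawer by its hidden release

### The arm

A 7-joint arm with a two-finger parallel gripper is mounted at the origin on a cart in front of the work surface, level with it; the furniture and walls round the work are solid. World frame = base frame: x ahead of the robot, y to its left, z up, the work surface at z = 0. Lengths are in m, angles in rad, forces in N, time in s.
With the tool pointing down it reaches from about 0.4 to 0.9 m from the base axis. Payload 5.5 kg.
Tool frame: the origin (TCP) lies midway between the tips of the shut fingers; the grasp point (between the pads) lies 19 mm behind it (manip.grip_depth is the distance from the TCP to the grasp point, in m); z points along the fingers, y is the line along which they close (so a half turn about z gives the same grasp; the last joint's range is limited). The gripper opens to 92 mm and grips with 3 to 60 N. Pads are 19 mm wide; open, the fingers measure 130 mm over their backs; the gripper's body (75 mm by 190 mm) begins 47 mm behind the grasp point.
Start: joints at [1.408, 0.501, -0.427, 1.55, 0.221, 1.138, -0.21], TCP at [0.269, -0.592, 0.227] pointing down, gripper open.
Joint ranges: [-2.88, 2.88], [-0.31, 2.03], [-1.54, 1.56], [0.2, 2.42], [-1.41, 4.55], [0.19, 2.02], [-2.57, 2.57]. Speed limits (rad/s): [2.57, 2.57, 3.14, 3.14, 3.14, 3.14, 3.14].

### API

Orientations are given as a unit quaternion [x, y, z, w].
In Python, from bench import manip, effector, viewer gives the robot as it stands. Calls block until the motion is done:
- manip.move_pose(position, orientation): joint-space move of the TCP to a pose.
- manip.servo_line(position, ori=None, vel=0.15): straight line of the TCP; ori=None keeps the orientation; vel is the mean speed in m/s.
- manip.movej(angles): joint-space move.
- effector.open_jaws() and effector.close(f_grip=None): open the fingers fully, or close them until they stop; f_grip is the grip in N (None keeps the last).
- manip.sleep(seconds).
- manip.solve_ik(position, orientation): joint angles nearest the present ones, or None.
- viewer.get_image(name): name is "scene" or "side" or "wrist"; returns the picture (480x640x3 uint8, red, green, blue); there is no depth.
- viewer.get_calibration(name): a dict with "vfov" (degrees; the focal length in pixels is half the picture's height over the tangent of half this angle, whatever the lens; pixels are square), "cx", "cy" (the principal point, pixels), "eye" and "attitude" of the camera in the world. Camera axes: x right, y down, z forward; pixel columns grow to the right and rows downward; lengths in m; the calibration is good to about 2 mm. A picture is of the moment at which its call begins: read the wrist's pose just before it. get_calibration takes no time and is no camera call; for the wrist camera it gives the pose at the moment of the call.
A pose or a line that the arm cannot do raises manip.PlanningError and nothing moves.
- manip.hand_in(): hands the job in; it is judged then, once.
Readings, each from a call of its own:
- manip.current_clock(): time.
- manip.current_q(): joint angles.
- manip.current_joint_velocities(): joint speeds.
- manip.current_tau(): joint torques, N m.
- manip.current_tool_pos(): TCP position.
- manip.current_tcp_rot(): TCP orientation.
- manip.current_force(): force on the tool from outside, world axes, zero at the start.
- manip.current_wrist_torque(): the same for the moment, N m.
- manip.current_finger_gap(): finger opening in m.
- manip.current_gripper_force(): force on a finger pad.
Only numpy, scipy, OpenCV 4.12 (cv2) and the standard library are available. Lean on these libraries where they do the work, as an engineer would, in place of code of your own. Each camera call takes 0.05 s, during which the arm holds its last target. There are 200 camera calls.

### The job

Open the child-safe drawer box for me: its release button is hidden in the grey panel on top, flush and in the same grey, so feel across the panel with a fingertip, without leaning hard on it, until it gives, and press it fully down so that the drawer springs out a little. Then hook a fingertip behind the drawer front and pull the drawer out to its stop. Leave the scissors lying in the drawer, do not disturb the cup and jars standing around, and take your hand away at the end.

Things in the scene. Friction and masses are not known exactly. Their poses are not given: they have to be found in the camera images.
- drawer_box: Low box of light wood, fixed on the worktop, 180 mm deep (without the drawer front), 300 wide, 120 high; one drawer with a plain white front, no handle. Origin: centre of its underside, middle of width and depth. x level, towards its closed back (the drawer slides out along -x); y along its width; z up.
- panel (a point): Middle of the grey panel inlaid in the box's top (same axes as the box): over the box's origin, 118 mm above the worktop, 2 mm below the top. The panel (soft-touch plastic, firm) measures 148 mm along y, 94 mm along x. The hidden button's centre lies up to 36 mm to either side of this point along y and up to 18 mm along x; where differs each time and is not reported.
- release (a joint): Release button, travel in m: 0 up, 0.007 down. A pad of the panel's own grey plastic, 60 mm (y) by 44 mm (x), its face 1.5 mm under the panel's, 1.5 mm gap all round; what presses it must fit inside. Straight down on a spring: 1.2 N to start, 4.5 to 6 N at the bottom; comes up when let go. 4 to 5 mm down it frees the drawer, which is locked till then.
- drawer (a joint): Drawer, in m: 0 shut, 0.10 at its outer stop. Once freed, a plunger drives it out 45 to 60 mm; beyond that it runs with friction and a damper (2 to 4 N) and stays where left. Its front is a 16 mm panel, 300 mm wide, as high as the box; shut, its inner face lies on the box's front edge (x = -90 mm). The tray's side walls end 28 mm lower.
- drawer_lip (a point): Middle of the upper inner edge of the drawer front (the edge that faces the box), 120 mm above the worktop; moves with the drawer. Once the drawer has sprung out, a gap of 45 mm or more is open between it and the box's front edge: a fingertip 20 to 25 mm down in it can draw the front along the box's -x.
- scissors: Kitchen scissors with blue handles, 87 x 199 x 9 mm, lying loose on the drawer's floor (14 mm above the worktop). Origin: middle of the underside.
- espresso_cup: Small cream espresso cup with coloured stripes and a handle, 60 x 84 x 49 mm, standing loose on the worktop to the right of the box. Origin: centre of its underside.
- short_jar: Small glass spice jar with a silver lid, 41 mm across, 85 mm high, standing loose to the right of the box, beyond the cup. Origin: centre of its underside.
- tall_jar: Slim glass spice jar with a black lid, 41 mm across, 135 mm high, standing loose behind the box, next to the kettle. Origin: centre of its underside.

How it is judged:
On the way, in this order (a step that is already met when the one before it is completed fails the run):
1. the release button is pressed down (more than 3.5 mm) (value of joint release above 0.0035 m), for 0.05 s.
2. the drawer is drawn out to its stop (more than 94 mm) (value of joint drawer above 0.094 m), for 0.2 s.
At the end, for the whole second after the job is handed in: The drawer stands open at its stop (more than 92 of 100 mm) and still, the release button is up again (within 1.5 mm), the scissors lie at rest on the drawer's floor, and the cup and both jars stand within 10 mm of where they were (value of joint drawer above 0.092 m and velocity of joint drawer below 0.01 m/s and value of joint release below 0.0015 m and z of scissors in the frame of drawer_lip below -0.085 m and x of scissors in the frame of drawer_lip between 0 and 0.15 m and linear speed of scissors below 0.02 m/s and distance of each of espresso_cup, short_jar, tall_jar from where it was at the start of the episode below 0.01 m); the robot touches nothing.
It fails at once if the fingers press or knock on anything with more than 60 N (contact force between the fingers and anything else above 60 N).
It fails at once if the scissors are handled or lifted from the drawer's floor (height (world z) of scissors above 0.045 m or contact force between the fingers and scissors above 1 N).
It fails at once if the cup or a jar is moved more than 15 mm or tipped (distance of any of espresso_cup, short_jar, tall_jar from where it was at the start of the episode above 0.015 m or angle between any of espresso_cup, short_jar, tall_jar's own z axis and vertical above 0.3 rad).
It also fails if it takes over 64 s, if anything falls off the work surface, if the arm or the gripper's body presses on something with over 40 N, if the wrist force passes 120 N, or if a joint passes its speed limit or range.

## Working session

There is one attempt and no reset: what is moved stays moved. The work goes in short steps, each a Python script; the robot and the scene stay as the last script left them, time stands still between calls to the robot, and variables do not carry over. Pictures are saved under pics/ and viewed, at most 10 in all, crops included, and the job is handed in when it is done.

```bash
mkdir -p pics; ls; python3 - <<'E'
from bench import manip, effector, viewer
import cv2
for n in ["scene","side"]:
    c=viewer.get_calibration(n); print(n,c)
    cv2.imwrite(f"pics/{n}0.png",viewer.get_image(n)[:,:,::-1])
print(manip.current_tcp_rot(),manip.current_force(),manip.current_clock(),manip.grip_depth)
E
```

```text
pics
scene {'vfov': 49.83176812399645, 'cx': 327.9322317912522, 'cy': 253.08591036729337, 'eye': array([0.31376385, 1.03762913, 0.81769444]), 'attitude': array([-0.14139958,  0.88950427, -0.42943653,  0.06612548])}
side {'vfov': 48.12721885332791, 'cx': 318.79514937959584, 'cy': 238.49332869667978, 'eye': array([0.22427411, 0.90076338, 0.76544727]), 'attitude': array([-0.19498563,  0.87700931, -0.42811989,  0.09771715])}
[ 9.77410842e-01  2.11346420e-01 -1.59026634e-04 -8.43063872e-04] [ 0.60248069 -0.24704043  0.18605117] 0.1 0.0188
```

View pics/scene0.png

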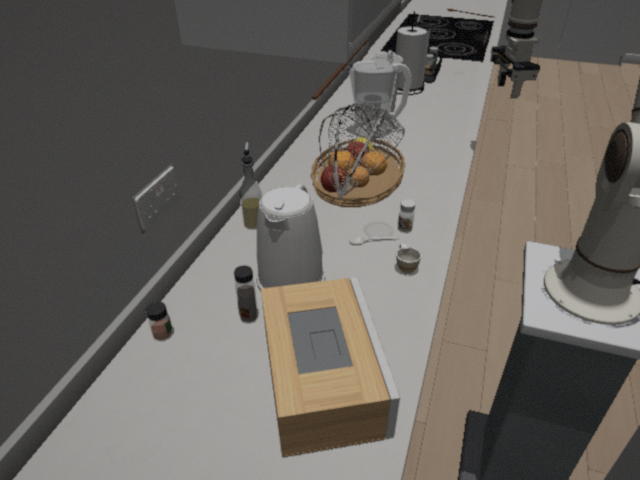

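View pics/side0.png

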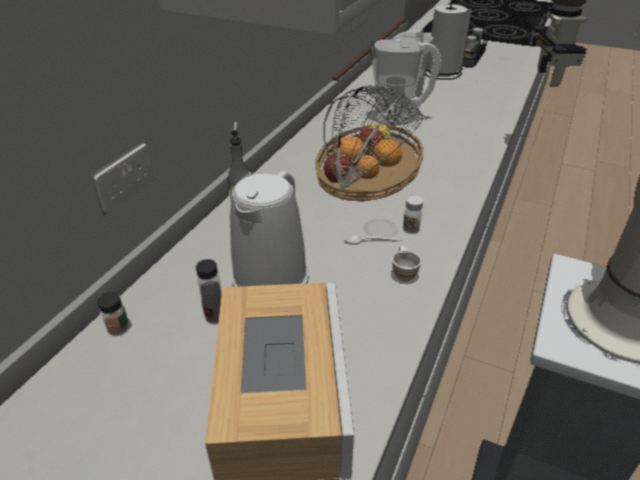

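The box sits at about (330,360) in the scene view, with a kettle behind it. The cup is at (408,260), the short jar at (406,215), and the tall jar at (245,293). A faint button outline shows in the panel, so I'll enlarge both views.

```bash
python3 - <<'E'
import cv2
a=cv2.imread("pics/scene0.png")[270:460,250:410]; b=cv2.imread("pics/side0.png")[275:465,200:360]
f=lambda i:cv2.convertScaleAbs(cv2.resize(i,None,fx=2.5*1.0,fy=2.5,interpolation=cv2.INTER_CUBIC),alpha=1.4)
cv2.imwrite("pics/crop.png",cv2.hconcat([f(a),f(b)]))
E
```

```text
(no output)
```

View pics/crop.png

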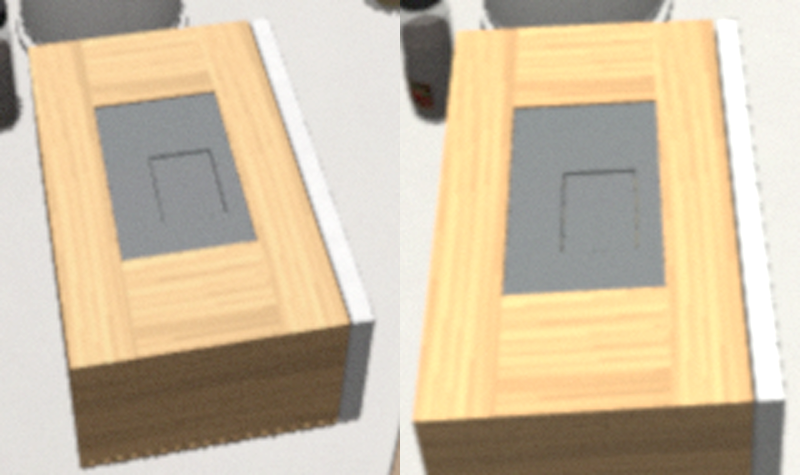

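```bash
cat > h.py <<'E'
import numpy as np
from bench import manip, effector, viewer
from scipy.spatial.transform import Rotation as R
def px2w(name,uv,z,cal=None):
    c=cal or viewer.get_calibration(name); f=240/np.tan(np.radians(c["vfov"]/2))
    uv=np.atleast_2d(uv).astype(float)
    d=np.c_[(uv[:,0]-c["cx"])/f,(uv[:,1]-c["cy"])/f,np.ones(len(uv))]
    d=R.from_quat(c["attitude"]).apply(d)
    return c["eye"]+d*((z-c["eye"][2])/d[:,2])[:,None]
E
python3 - <<'E'
from h import *
np.set_printoptions(precision=4,suppress=True)
S={"scene":((250,270),[(30,46),(250,22),(350,323),(70,368)],[(97,106),(215,94),(257,242),(122,259)],[(149,158),(210,150),(228,212),(163,220)]),
"side":((200,275),[(55,30),(313,20),(353,400),(15,420)],[(113,107),(255,100),(264,288),(104,294)],[(163,173),(234,171),(237,247),(162,250)])}
for n,(o,t,p,b) in S.items():
    for l,z in ((t,.12),(p,.118),(b,.118)):
        w=px2w(n,np.array(l)/2.5+o,z)[:,:2]
        print(n,z,w.round(4).tolist(),w.mean(0),"edges",np.linalg.norm(w-np.roll(w,-1,0),axis=1), "yaw",np.degrees(np.arctan2(*(w[3]+w[2]-w[0]-w[1])[[0,1]]*[-1,1])))
for n,u,z in (("scene",[(408,262),(406,217),(245,280)],0.05),):
    print(px2w(n,u,z))
print(px2w("scene",[(245,270)],.135))
E
```

```text
scene 0.12 [[0.6719, 0.3512], [0.5129, 0.2684], [0.3714, 0.5287], [0.5293, 0.6151]] [0.5214 0.4409] edges [0.1792 0.2963 0.1799 0.3   ] yaw 28.450080957745573
scene 0.118 [[0.5973, 0.3954], [0.5159, 0.355], [0.4462, 0.4828], [0.5287, 0.5249]] [0.522  0.4395] edges [0.0908 0.1455 0.0926 0.1466] yaw 28.265047219386773
scene 0.118 [[0.542, 0.4332], [0.5021, 0.4118], [0.4727, 0.4637], [0.5134, 0.4846]] [0.5075 0.4483] edges [0.0452 0.0597 0.0458 0.0588] yaw 29.307865028807672
side 0.12 [[0.6748, 0.3485], [0.515, 0.2629], [0.3716, 0.5242], [0.528, 0.6101]] [0.5224 0.4365] edges [0.1813 0.2981 0.1784 0.3   ] yaw 29.027026010011284
side 0.118 [[0.6004, 0.3933], [0.5182, 0.3481], [0.4468, 0.4791], [0.5282, 0.5216]] [0.5234 0.4355] edges [0.0938 0.1493 0.0918 0.1472] yaw 28.97731147552919
side 0.118 [[0.5423, 0.4287], [0.5027, 0.4085], [0.4742, 0.4599], [0.5134, 0.4806]] [0.5082 0.4444] edges [0.0445 0.0588 0.0444 0.0594] yaw 29.085154811153217
[[ 0.4205  0.0917  0.05  ]
 [ 0.4612 -0.0901  0.05  ]
 [ 0.7551  0.2686  0.05  ]]
[[0.7194 0.3257 0.135 ]]
```

The box centre is about (0.522, 0.438) with yaw 28.6°, and the button is at about (0.508, 0.4465). Both views agree to within about 4 mm. Next I check the IK for the waypoints, which costs no motion.

```bash
cat >> h.py <<'E'
yaw=np.radians(28.7); C=np.array([.522,.4382]); ex=np.array([np.cos(yaw),np.sin(yaw)]); ey=np.array([-ex[1],ex[0]])
B=np.array([.508,.4465])
def down(k): # tool z down, tool y along box y (k=0) or -y (k=1)
    return (R.from_euler("z",yaw+np.pi*(k-0))*R.from_euler("x",np.pi)).as_quat()
E
python3 - <<'E'
from h import *
np.set_printoptions(precision=3,suppress=True)
print(px2w("scene",[(292,290),(260,280),(325,275)],0.0))
for k in (0,1):
    for n,p in (("way",[.45,-.25,.42]),("way2",[.5,.15,.42]),("above",[*B,.25]),("press",[*B,.112]),("hook",[*(C-.12*ex),.097]),("end",[*(C-.185*ex),.097]),("endup",[*(C-.17*ex),.25])):
        print(k,n,manip.solve_ik(p,down(k)))
E
```

```text
[[ 0.665  0.216 -0.   ]
 [ 0.75   0.207  0.   ]
 [ 0.608  0.142 -0.   ]]
0 way [ 1.083  0.14  -0.704  1.598  0.091  1.438 -0.698]
0 way2 [ 0.231  0.15  -0.651  1.583  0.091  1.439 -1.496]
0 above [-0.331  0.574 -0.647  1.446  0.354  1.239 -2.086]
0 press [-0.252  0.767 -0.774  1.559  0.589  1.062 -2.25 ]
0 hook [-0.452  0.516 -0.427  1.872  0.285  0.814 -2.097]
0 end [-0.468  0.421 -0.427  2.024  0.251  0.747 -2.118]
0 endup [-0.261  0.261 -0.647  1.852  0.177  1.086 -2.045]
1 way [ 1.511  0.287 -1.291  1.588  0.277  1.476  2.276]
1 way2 [ 0.691  0.312 -1.291  1.572  0.301  1.484  1.458]
1 above [-0.028  0.865 -1.304  1.436  0.831  1.459  0.75 ]
1 press [-0.019  1.072 -1.308  1.551  1.053  1.35   0.627]
1 hook [ 0.094  0.943 -1.305  1.855  0.998  1.193  0.51 ]
1 end [ 0.131  0.833 -1.302  2.007  0.935  1.09   0.461]
1 endup [ 0.181  0.502 -1.291  1.842  0.519  1.2    0.794]
```

```bash
python3 - <<'E'
from h import *
import cv2
effector.close(5)
q=down(0)
for p in ([.45,-.25,.42],[.5,.15,.42],[*B,.25]):
    manip.move_pose(p,q); print(manip.current_tool_pos(),manip.current_clock(),manip.current_force())
c=viewer.get_calibration("wrist"); print(c)
cv2.imwrite("pics/w1.png",viewer.get_image("wrist")[:,:,::-1])
E
```

```text
[ 0.44912763 -0.25178374  0.41910931] 3.125 [ 0.13731209 -0.85776217  0.00329054]
[0.50065373 0.14835474 0.41973139] 4.6167 [-0.34265377  0.16893891  0.0800001 ]
[0.50974245 0.44514822 0.25071931] 5.9083 [ 0.03702304  0.18045246 -0.52203787]
{'vfov': 64.23904954245745, 'cx': 314.2461336385919, 'cy': 240.2985604774384, 'eye': array([0.57230873, 0.4799019 , 0.40794076]), 'attitude': array([ 0.85149451, -0.50649348, -0.06847118,  0.11718855])}
```

View pics/w1.png

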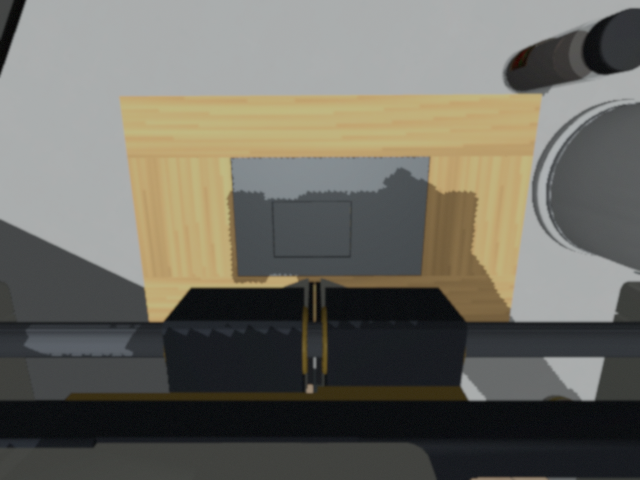

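```bash
python3 - <<'E'
from h import *
np.set_printoptions(precision=4,suppress=True)
c=viewer.get_calibration("wrist"); f=240/np.tan(np.radians(c["vfov"]/2))
t=manip.current_tool_pos(); Rt=R.from_quat(manip.current_tcp_rot())
for o in ([0,0,0],[0,.019,0],[.0095,.019,0],[-.0095,.019,0],[-.0095,.019,-.019],[0,.019,-.06]):
    d=R.from_quat(c["attitude"]).inv().apply(t+Rt.apply(o)-c["eye"]); print(o,d[:2]/d[2]*f+[c["cx"],c["cy"]],d[2])
b=px2w("wrist",[(273,201),(351,201),(351,257),(273,257)],.118); print(b,b.mean(0))
p=px2w("wrist",[(231,157),(429,157),(426,276),(236,276)],.118); print(p,p.mean(0))
E
```

```text
[0, 0, 0] [314.9247 300.0386] 0.17067023941667786
[0, 0.019, 0] [357.4799 299.9998] 0.17069009614384076
[0.0095, 0.019, 0] [358.1301 280.1111] 0.1681246393900901
[-0.0095, 0.019, 0] [356.8489 319.2996] 0.17325555289759142
[-0.0095, 0.019, -0.019] [361.9351 341.2844] 0.15496147373823152
[0, 0.019, -0.06] [379.8443 385.4005] 0.11291931985112526
[[0.5142 0.4831 0.118 ]
 [0.5427 0.4306 0.118 ]
 [0.5036 0.4081 0.118 ]
 [0.4739 0.4628 0.118 ]] [0.5086 0.4461 0.118 ]
[[0.5288 0.5254 0.118 ]
 [0.5989 0.3961 0.118 ]
 [0.5185 0.3466 0.118 ]
 [0.4453 0.4818 0.118 ]] [0.5229 0.4375 0.118 ]
```

Three views now put the button centre at (0.5086, 0.446). Before pressing, I check the fingertip shape.

```bash
python3 - <<'E'
from h import *
import cv2
i=viewer.get_image("scene")[:,:,::-1]
cv2.imwrite("pics/s2.png",cv2.resize(i[140:390,220:480],None,fx=2.3,fy=2.3,interpolation=cv2.INTER_CUBIC))
E
```

```text
(no output)
```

View pics/s2.png

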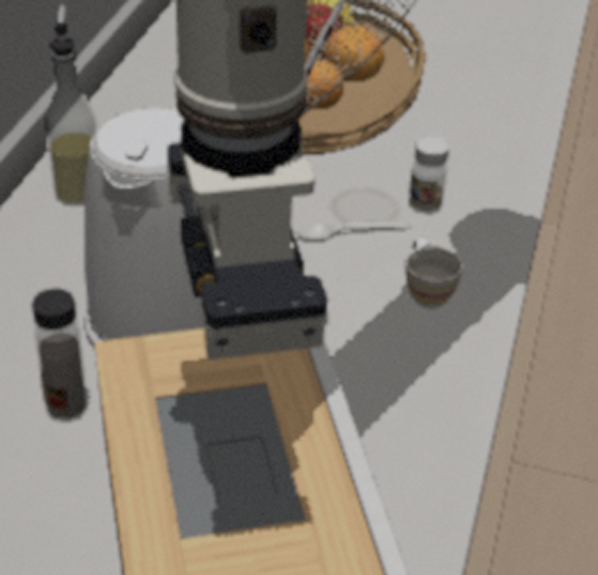

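The tips are hidden behind the gripper body, so I go by the spec: at most 38 × 19 mm shut, which fits the 60 × 44 pad. I lower in small steps and watch the force.

```bash
python3 - <<'E'
from h import *
P=np.array([.5086,.4461]); q=down(0)
f0=manip.current_force()[2]
manip.servo_line([*P,.135],q,vel=.08); manip.servo_line([*P,.122],q,vel=.03); manip.sleep(.2)
f0=manip.current_force()[2]; print("f0",f0,manip.current_tool_pos())
z=.122; f=0
while z>.1085 and f<9:
    z-=.001; manip.servo_line([*P,z],q,vel=.02); manip.sleep(.1)
    f=np.mean([manip.current_force()[2] for _ in range(3)])-f0
    print(round(z,4),manip.current_tool_pos()[2].round(4),f.round(2),manip.current_clock())
E
```

```text
f0 0.4347267977256814 [0.50866283 0.4462469  0.12221595]
0.121 0.121 0.18 8.7333
0.12 0.12 -1.07 9.0833
0.119 0.119 0.13 9.4333
0.118 0.118 -0.85 9.7833
0.117 0.117 -0.78 10.1333
0.116 0.1162 1.97 10.4833
0.115 0.1153 3.87 10.8333
0.114 0.114 3.32 11.1833
0.113 0.113 3.06 11.5333
0.112 0.1121 3.92 11.8833
0.111 0.1111 3.16 12.2333
0.11 0.1101 4.26 12.5833
0.109 0.1099 8.72 12.9333
0.108 0.1097 12.57 13.2833
```

The pad gave at 0.1165 and bottomed at about 0.1097. I retreat and look at the drawer.

```bash
python3 - <<'E'
from h import *
import cv2
P=np.array([.5086,.4461]); q=down(0)
manip.servo_line([*P,.15],q,vel=.06); 
manip.servo_line([*(C+.03*ex),.26],q,vel=.2); manip.sleep(.3)
a=viewer.get_image("scene")[240:465,240:450]; b=viewer.get_image("side")[240:465,190:400]
f=lambda i:cv2.resize(i[:,:,::-1],None,fx=1.9,fy=1.9,interpolation=cv2.INTER_CUBIC)
cv2.imwrite("pics/s3.png",cv2.hconcat([f(a),f(b)])); print(manip.current_clock())
E
```

```text
15.2667
```

View pics/s3.png

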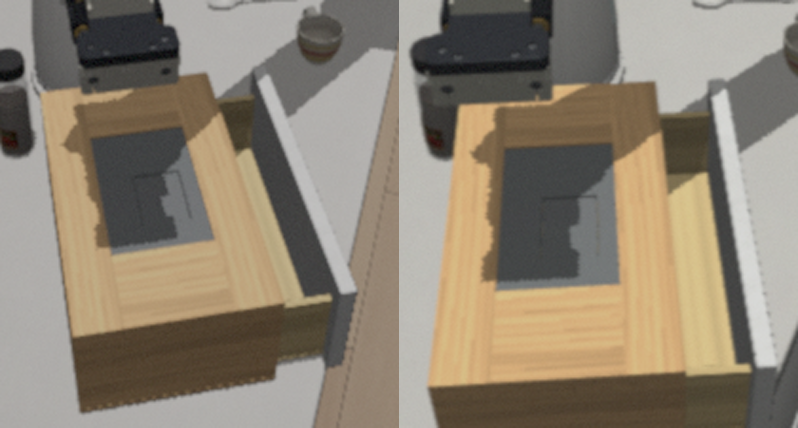

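The drawer has sprung out. In the scene crop, the lip runs (253,80)–(333,292) and the box front edge (207,77)–(283,305). I convert that to a gap and hook in.

```bash
python3 - <<'E'
from h import *
for n,o,l in (("scene",(240,240),[(253,80),(333,292),(207,77),(283,305)]),("side",(190,240),[(312,88),(352,362),(257,84),(286,373)])):
    w=px2w(n,np.array(l)/1.9+o,.12)[:,:2]-C; print(n,np.c_[w@ex,w@ey].round(4).tolist())
E
```

```text
scene [[-0.1335, -0.1262], [-0.1317, 0.149], [-0.0862, -0.1398], [-0.0862, 0.1538]]
side [[-0.1405, -0.1385], [-0.1367, 0.144], [-0.0902, -0.1473], [-0.0895, 0.1495]]
```

```bash
python3 - <<'E'
from h import *
q=down(0); at=lambda x,z:[*(C+x*ex),z]
manip.servo_line(at(-.113,.22),q,vel=.15); manip.servo_line(at(-.113,.14),q,vel=.1); manip.sleep(.2)
f0=manip.current_force()
z=.14
while z>.0975:
    z-=.0106; manip.servo_line(at(-.113,z),q,vel=.05); f=manip.current_force()-f0
    print(round(z,4),f.round(1))
    if np.linalg.norm(f)>6: raise SystemExit("contact")
x=-.113
while x>-.19:
    x-=.003 if x>-.172 else .0015
    manip.servo_line(at(x,z),q,vel=.03); f=manip.current_force()-f0; fx=f[:2]@ex
    t=(manip.current_tool_pos()[:2]-C)@ex
    print(round(x,4),t.round(4),fx.round(1),f[2].round(1))
    if fx>14: break
manip.sleep(.3);print(manip.current_clock())
E
```

```text
0.1294 [ 0.2 -0.1 -0.6]
0.1188 [ 1.   0.7 -0.2]
0.1082 [ 1.3 -0.  -0.5]
0.0976 [ 0.3  0.8 -1.1]
0.087 [1.  1.3 0.6]
-0.116 -0.1162 0.7 -0.8
-0.119 -0.1192 0.4 0.0
-0.122 -0.1222 0.7 0.1
-0.125 -0.1252 0.8 -0.9
-0.128 -0.1282 1.2 -0.4
-0.131 -0.1313 1.0 -0.3
-0.134 -0.1344 1.8 0.1
-0.137 -0.1375 0.5 -0.0
-0.14 -0.1404 0.1 0.1
-0.143 -0.1435 0.5 0.8
-0.146 -0.1464 1.0 -1.2
-0.149 -0.1494 0.9 -0.5
-0.152 -0.1524 0.5 -0.6
-0.155 -0.1554 0.8 0.2
-0.158 -0.1584 -0.3 -0.2
-0.161 -0.1614 0.6 -1.2
-0.164 -0.1644 0.1 -0.4
-0.167 -0.1674 0.6 0.1
-0.17 -0.1704 1.0 -0.7
-0.173 -0.1734 1.0 -0.3
-0.1745 -0.1747 1.7 0.2
-0.176 -0.1761 0.7 0.5
-0.1775 -0.1777 1.1 0.1
-0.179 -0.1777 5.7 -4.0
-0.1805 -0.1777 10.7 -7.6
-0.182 -0.1777 13.4 -11.1
-0.1835 -0.1777 17.6 -14.2
26.4
```

The stop was met at −0.178 with a firm force rise. I back off, rise and check.

```bash
python3 - <<'E'
from h import *
import cv2
q=down(0); at=lambda x,z:[*(C+x*ex),z]
manip.servo_line(at(-.150,.087),q,vel=.04); manip.servo_line(at(-.150,.16),q,vel=.08); manip.servo_line(at(-.05,.32),q,vel=.2); manip.sleep(.4)
a=viewer.get_image("scene")[150:465,220:450]; b=viewer.get_image("side")[150:465,190:430]
f=lambda i:cv2.resize(i[:,:,::-1],None,fx=1.65,fy=1.65,interpolation=cv2.INTER_CUBIC)
cv2.imwrite("pics/s4.png",cv2.hconcat([f(a),f(b)])); print(manip.current_clock(),manip.current_force())
E
```

```text
30.0417 [0.53131703 0.57795633 0.25459599]
```

View pics/s4.png

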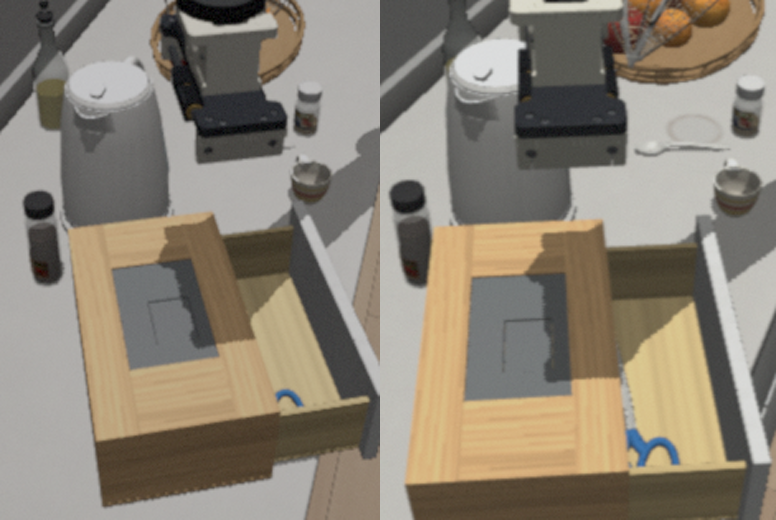

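The drawer is wide open with the scissors lying in it and the button up. The cup and jars are in place. I check the lip position and hand in if it passes.

```bash
python3 - <<'E'
from h import *
m=[]
for n,o,l in (("scene",(220,150),[(292,212),(362,392),(212,214),(274,408)]),("side",(190,150),[(317,222),(369,462),(222,222),(247,470)])):
    w=px2w(n,np.array(l)/1.65+o,.12)[:,:2]-C; x=w@ex; m.append(x[2:].mean()-x[:2].mean()); print(n,x)
print(m)
if min(m)>.09: print(manip.hand_in())
E
```

```text
scene [-0.18417498 -0.17435657 -0.08585401 -0.08338308]
side [-0.1899757  -0.1881086  -0.08888255 -0.08859294]
[np.float64(0.09464722715035068), np.float64(0.10030440841449753)]
the job is handed in; nothing more can be done
None
```

The button was pressed fully down and the drawer pulled out to its stop. The scissors are still in it, the cup and jars look unmoved, and the hand is clear. The job was handed in at about 30 s; the verdict was not reported back.

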